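# Find the lead-filled counterweight and slide it onto the camera boom

### The arm

A 7-joint arm with a two-finger parallel gripper is mounted at the origin on the work surface. World frame = base frame: x ahead of the robot, y to its left, z up, the work surface at z = 0. Lengths are in m, angles in rad, forces in N, time in s.
With the tool pointing down it reaches from about 0.35 to 0.9 m from the base axis. Payload 8.1 kg.
Tool frame: the origin (TCP) lies on the centre line of the jaws, within the pads' length; the fingertips stand 19 mm ahead of it and the grasp point (between the pads) is the TCP (manip.tips_ahead is the x of the fingertips in the tool frame, in m); x points along the fingers, y is the direction in which the jaws open and shut, and the axes are right-handed (so a half turn about x gives the same grasp; the last joint's range is limited). The gripper opens to 92 mm and grips with 3 to 60 N. Pads are 19 mm wide; open, the fingers measure 130 mm over their backs; the gripper's body (75 mm by 190 mm) begins 47 mm behind the grasp point.
Start: joints at [1.075, 0.434, 0.025, 1.573, -0.012, 1.134, -0.075], TCP at [0.239, -0.577, 0.208] pointing down, gripper open.
Joint ranges: [-2.62, 2.62], [-0.44, 2.09], [-1.27, 1.32], [0.08, 2.57], [-1.32, 4.46], [0.12, 2], [-2.74, 2.74]. Speed limits (rad/s): [2.22, 2.22, 3.01, 3.01, 3.14, 3.14, 3.14].

### API

Orientations are given as a unit quaternion [w, x, y, z].
In Python, from cell import manip gives the robot as it stands.
- The arm moves only by the tool move_arm, never from a script. Its argument "increments" is a list that holds one entry, the list of rows, each a list of 7 numbers: the opening, from 0 (shut) to 1 (fully open), then the shift along the tool's x, y, z in mm, then the turn, a rotation vector about the tool's x, y, z in degrees. A call has 1 to 5 rows; each row shifts and turns the pose as measured when the row begins, along the tool's axes as they then stand; what a row does not reach is not made up. A row lasts 1/8 s, in which the tool goes at most 62.5 mm and 10.7 degrees, less where a joint would pass 70% of its speed; a pose out of reach is approached as far as the arm can. A call with a gripper value outside its range is refused whole. The fingers move at their own pace and stop on an object; the grip force is fixed at half the most. Time passes only in rows, so rows that do not move let the fingers close. It gives the time, the measured TCP pose, the force and the opening at its end, in the units of the state.
- manip.state(): the state, without advancing time (a new reading comes with each control period).
- manip.get_image(name): name is "scene" or "top" or "wrist"; returns a dict with "pixels" (420x560x3 uint8, red, green, blue), "range_z" (420x560 float32, m along the optical axis (not along the pixel's ray), 0 where there is no reading), "mtx" (3x3 intrinsics, pixels), "eye" and "orientation" of the camera in the world. Camera axes: x right, y up, looking along -z (the intrinsics and any distortion apply to the point x, -y, -z); pixel columns grow to the right and rows downward; lengths in m; the calibration is good to about 2 mm. A picture is of the moment at which its call begins.
- manip.job_done(): hands the job in, once; it reports no verdict.
The state is a dict: "time_s": time; "qpos": joint angles; "qvel": joint speeds; "joint_efforts": joint torques, N m; "tcp_pos": TCP position; "tcp_rot": TCP orientation; "ft_force": force on the tool from outside, world axes, zero at the start; "torque": the same for the moment, N m; "opening": finger opening in m.
Only numpy, scipy, OpenCV 4.12 (cv2) and the standard library are available. Lean on these libraries where they do the work, as an engineer would, in place of code of your own. Each camera call takes 0.05 s, during which the arm holds its last target. There are 200 camera calls.

### The job

The inspection camera's boom needs its counterweight. Of the three identical-looking blocks on the bench only one is filled with lead: find it by its weight, slide it onto the bare tail of the boom until it is fully home against the collar, and leave it hanging there. Leave the two light blocks standing upright on the bench, and leave the multimeter, the bottle and the hex keys where they are.

Things in the scene. Friction and masses are not known exactly. Their poses are not given: they have to be found in the camera images.
- block_a: one of three blocks that look the same: grey metal, 60 mm along x, 50 mm wide (y), 90 mm tall, origin at the centre of the underside, z up. A round 24 mm bore goes through along x, its axis 70 mm above the underside; below it is a closed chamber. One of the three, a different one each time, is filled with lead: 0.75 to 0.95 kg, the other two 0.3 to 0.4 kg. Front and back alike.
- block_b: one of three blocks that look the same: grey metal, 60 mm along x, 50 mm wide (y), 90 mm tall, origin at the centre of the underside, z up. A round 24 mm bore goes through along x, its axis 70 mm above the underside; below it is a closed chamber. One of the three, a different one each time, is filled with lead: 0.75 to 0.95 kg, the other two 0.3 to 0.4 kg. Front and back alike.
- block_c: one of three blocks that look the same: grey metal, 60 mm along x, 50 mm wide (y), 90 mm tall, origin at the centre of the underside, z up. A round 24 mm bore goes through along x, its axis 70 mm above the underside; below it is a closed chamber. One of the three, a different one each time, is filled with lead: 0.75 to 0.95 kg, the other two 0.3 to 0.4 kg. Front and back alike.
- block_a_bore (a point): centre of block_a's bore: on the bore's axis, half way along, 70 mm above the block's underside; axes as the block's
- block_b_bore (a point): centre of block_b's bore: on the bore's axis, half way along, 70 mm above the block's underside; axes as the block's
- block_c_bore (a point): centre of block_c's bore: on the bore's axis, half way along, 70 mm above the block's underside; axes as the block's
- stand: fixed camera stand, origin on the bench under its column, z up. Base plate 12 mm thick from x -45 to 105 mm, 120 mm wide; 30 mm column; clamp head 40 x 44 mm, top at 132 mm. A fixed horizontal boom at 110 mm height carries the camera towards +x (x 108 to 153 mm, 50 mm wide, top at 140 mm) and ends in a bare tail towards -x.
- seat (a point): centre of the collar's face, where the tail begins: 30 mm to the -x side of the column, 110 mm above the bench; axes as the stand's, the tail points along -x. The collar is 38 mm in diameter; a block that is fully home has its bore's centre 30 mm from here towards -x.
- tail_tip (a point): centre of the tail's free end, 85 mm from seat along -x; the tail is a round bar of 20 mm diameter whose last 9 mm taper to 12 mm; axes as the stand's
- multimeter: bystander: yellow multimeter lying flat, 160 x 80 x 35 mm plus an 8 mm dial; origin: centre of its underside
- flux_bottle: bystander: white jar with black cap, 52 mm diameter, 85 mm tall; origin: centre of its underside
- hex_keys: bystander: red holder of hex keys lying flat, 100 x 35 x 26 mm, keys reach 20 mm beyond it towards its -x; origin: centre of its underside

How it is judged:
By the outcome, as a careful person would: the job done as asked, in the order asked, and still so for the second after the job is handed in, with the robot touching nothing.
It also fails if it takes over 72 s, if anything falls off the work surface, if the arm or the gripper's body presses on something with over 40 N, if the wrist force passes 120 N, or if a joint passes its speed limit or range.

## Working session

There is one attempt and no reset: what is moved stays moved. The work goes in short steps, Python scripts to look and compute and a tool call to move; the robot and the scene stay as the last step left them, time stands still between calls to the robot, and variables do not carry over. Pictures are saved under pics/ and viewed, about 8 in all and at most 12, crops included, and the job is handed in when it is done.

Besides the shell and the picture viewer there is one more tool, called after ">>>" by a JSON object that holds its "fn" and its "kwargs", one argument or row to a line. move_arm: Moves the arm, as the interface text tells. Its arguments: {"type":"object","properties":{"increments":{"type":"array"}},"required":["increments"]}

```bash
ls; mkdir -p pics
cat > h.py <<'E'
import numpy as np, cv2
from cell import manip
from scipy.spatial.transform import Rotation as R
def rot(q): return R.from_quat([q[1],q[2],q[3],q[0]]).as_matrix()
def world(im):
    z=im["range_z"]; K=np.array(im["mtx"]); v,u=np.mgrid[:z.shape[0],:z.shape[1]]
    p=np.stack([(u-K[0,2])/K[0,0]*z,-(v-K[1,2])/K[1,1]*z,-z],-1)
    return p@rot(im["orientation"]).T+np.array(im["eye"])
def save(n,f):
    im=manip.get_image(n); cv2.imwrite("pics/"+f,cv2.cvtColor(im["pixels"],cv2.COLOR_RGB2BGR)); return im
E
python3 - <<'E'
from h import *
s=manip.state(); print(s)
for n in("top","scene"):
    im=save(n,n+"1.png"); np.savez("pics/"+n+"1.npz",**im); print({k:im[k] for k in im if k not in("pixels","range_z")})
a=cv2.imread("pics/top1.png");b=cv2.imread("pics/scene1.png")
E
```

```text
pics
{'time_s': 0.0, 'qpos': array([ 1.07542063,  0.43525657,  0.02498051,  1.5741124 , -0.01162715,
        1.13399476, -0.07508193]), 'qvel': array([-0.00072847,  0.00135005, -0.00013444, -0.00114559, -0.00156818,
        0.00141627, -0.00016731]), 'joint_efforts': array([ 8.73720473e-04, -6.67830205e+01,  9.85529758e-01, -3.14469194e+01,
       -6.05122838e-02,  4.29639663e-02,  1.71322035e-04]), 'tcp_pos': array([ 0.2389581 , -0.57691724,  0.20701829]), 'tcp_rot': array([-0.13739853, -0.6933636 , -0.13850518,  0.69367491]), 'ft_force': array([ 0.40493377, -0.1641133 ,  0.17887315]), 'torque': array([ 0.0003758, -0.1001613, -0.0031369]), 'opening': 0.09197277873330194}
{'mtx': array([[524.24034987,   0.        , 276.00924322],
       [  0.        , 524.24034987, 205.23564923],
       [  0.        ,   0.        ,   1.        ]]), 'eye': array([0.39706572, 0.05147399, 1.50745359]), 'orientation': array([-0.69905816, -0.05363973,  0.05042496,  0.71126492])}
{'mtx': array([[476.22108515,   0.        , 283.49197025],
       [  0.        , 476.22108515, 201.0278199 ],
       [  0.        ,   0.        ,   1.        ]]), 'eye': array([1.43428222, 0.11827022, 1.03631998]), 'orientation': array([0.62733459, 0.23312311, 0.25367148, 0.69839509])}
```

View pics/top1.png

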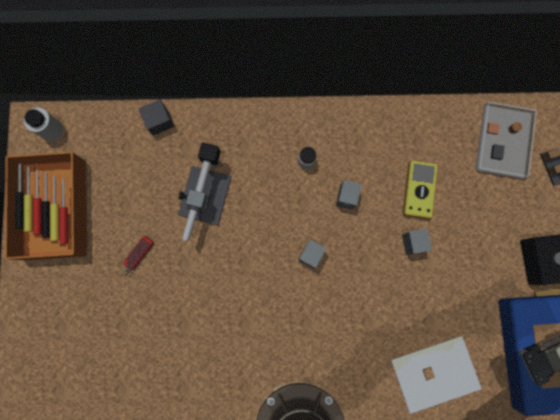

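View pics/scene1.png

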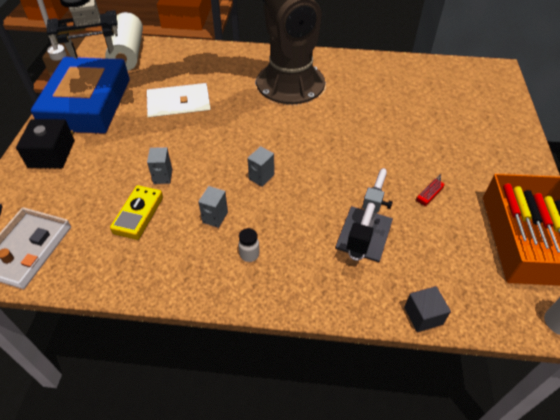

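Top view: blocks at about (312,254), (349,195), (418,241). The stand head is at (196,198), with the tail tip near (186,237) and the camera at (208,153). The bottle is at (307,158), the multimeter at (421,190) and the hex keys at (137,254).

Run:
```python
from h import *
d=dict(np.load("pics/top1.npz")); W=world(d)
print("bench z",np.median(W[280:330,150:250,2]))
def rect(n,c,r,lo,hi):
    m=np.zeros(W.shape[:2],bool); m[c[1]-r:c[1]+r,c[0]-r:c[0]+r]=1
    p=W[m&(W[...,2]>lo)&(W[...,2]<hi)]
    (cx,cy),(w,h),a=cv2.minAreaRect((p[:,:2]*1000).astype(np.float32))
    print(n,len(p),"c",round(cx,1),round(cy,1),"wh",round(w,1),round(h,1),"a",round(a,1),"z",np.median(p[:,2]).round(4),"mean",p.mean(0).round(4)); return p
for n,c in dict(b1=(312,254),b2=(349,195),b3=(418,241)).items(): rect(n,c,22,.08,.1)
rect("meter",(421,190),35,.025,.06); rect("bottle",(307,158),20,.07,.1)
rect("head",(196,198),16,.126,.14)
rect("cam",(208,153),16,.132,.15)
p=rect("tail",(188,228),18,.09,.125)
for t in range(208,242,4):
    r=[(u,W[t,u].round(4).tolist()) for u in range(175,205) if .1<W[t,u,2]<.125]
    if r: print(t,r[0],r[-1])
```

```text
bench z 0.00013192570814113402
b1 418 c 474.5 -41.0 wh 49.9 59.9 a 59.8 z 0.0901 mean [ 0.4743 -0.0409  0.09  ]
b2 410 c 639.2 -147.9 wh 50.7 61.6 a 74.2 z 0.0901 mean [ 0.6387 -0.1478  0.0901]
b3 434 c 503.6 -333.3 wh 59.7 53.0 a 8.5 z 0.0892 mean [ 0.5032 -0.332   0.0893]
meter 1552 c 656.2 -359.3 wh 81.6 161.6 a 80.7 z 0.035 mean [ 0.6542 -0.3573  0.0354]
bottle 227 c 749.1 -35.4 wh 44.6 46.0 a 88.6 z 0.0852 mean [ 0.7484 -0.0355  0.085 ]
head 269 c 618.5 270.9 wh 44.4 49.6 a 75.5 z 0.1313 mean [0.6204 0.2702 0.1315]
cam 308 c 748.8 235.7 wh 50.5 45.3 a 74.1 z 0.1401 mean [0.7477 0.2352 0.1398]
tail 238 c 557.2 287.6 wh 26.9 92.0 a 68.9 z 0.1175 mean [0.5557 0.2866 0.1173]
208 (187, [0.5997, 0.2943, 0.12]) (203, [0.6008, 0.2533, 0.1073])
212 (190, [0.5893, 0.2869, 0.1163]) (200, [0.5909, 0.2623, 0.1014])
216 (189, [0.5787, 0.2897, 0.1151]) (195, [0.5779, 0.2729, 0.1191])
220 (188, [0.5676, 0.2918, 0.1177]) (194, [0.5681, 0.2767, 0.1117])
224 (186, [0.5576, 0.2981, 0.1121]) (193, [0.5568, 0.2787, 0.1159])
228 (185, [0.5467, 0.3004, 0.1135]) (192, [0.5465, 0.2818, 0.1126])
232 (184, [0.5365, 0.3037, 0.1095]) (191, [0.5357, 0.2842, 0.1141])
236 (183, [0.5254, 0.3057, 0.1129]) (190, [0.5247, 0.2862, 0.1177])
240 (183, [0.5148, 0.3057, 0.1122]) (188, [0.5147, 0.2925, 0.1114])
```

```bash
cat > plan.py <<'E'
import sys
from h import *
# usage: plan.py x y z(mm) jaw_deg n opening
def plan(x,y,z,phi,n,op):
    s=manip.state(); M=rot(s["tcp_rot"]); p=s["tcp_pos"]*1000
    if np.dot(M[:,1],[np.cos(np.radians(phi)),np.sin(np.radians(phi)),0])<0: phi+=180
    c,q=np.cos(np.radians(phi)),np.sin(np.radians(phi))
    T=np.array([[0,0,-1],[c,q,0]]).T; T=np.column_stack([T,np.cross(T[:,0],T[:,1])])
    dr=R.from_matrix(M.T@T).as_rotvec()/n; D=(np.array([x,y,z])-p)/n
    print("t",round(s["time_s"],2),"p",p.round(1),"jaw",np.degrees(np.arctan2(M[1,1],M[0,1])).round(1),"F",s["ft_force"].round(2),"T",s["torque"].round(2),"op",round(s["opening"]*1000,1),"q",s["qpos"].round(2))
    print("total",(D*n).round(1),"step",np.linalg.norm(D).round(1),np.degrees(np.linalg.norm(dr)).round(1))
    for i in range(n):
        print([op]+(M.T@D).round(1).tolist()+np.degrees(dr).round(1).tolist()); M=M@R.from_rotvec(dr).as_matrix()
plan(*map(float,sys.argv[1:5]),int(sys.argv[5]),float(sys.argv[6]))
E
python3 plan.py 503.6 -332.5 160 98.5 10 1
```

```text
t 0.1 p [ 239.  -577.   207.1] jaw -67.5 F [-0.63  0.06 -0.34] T [-0.01 -0.04  0.03] op 91.9 q [ 1.08  0.44  0.02  1.57 -0.01  1.13 -0.08]
total [264.6 244.5 -47.1] step 36.3 1.4
[1.0, 4.7, -12.5, -33.8, 1.4, 0.0, 0.0]
[1.0, 4.7, -13.3, -33.5, 1.4, 0.0, 0.0]
[1.0, 4.7, -14.1, -33.2, 1.4, 0.0, 0.0]
[1.0, 4.7, -14.9, -32.8, 1.4, 0.0, 0.0]
[1.0, 4.7, -15.7, -32.4, 1.4, 0.0, 0.0]
[1.0, 4.7, -16.5, -32.0, 1.4, 0.0, 0.0]
[1.0, 4.7, -17.3, -31.6, 1.4, 0.0, 0.0]
[1.0, 4.7, -18.0, -31.2, 1.4, 0.0, 0.0]
[1.0, 4.7, -18.8, -30.7, 1.4, 0.0, 0.0]
[1.0, 4.7, -19.5, -30.3, 1.4, 0.0, 0.0]
```

>>> {"fn": "move_arm", "kwargs": {
  "increments": [
    [[1,4.7,-12.5,-33.8,1.4,0,0],[1,4.7,-13.3,-33.5,1.4,0,0],[1,4.7,-14,-33,1.4,0,0],[1,4.7,-15,-33,1.4,0,0],[1,4.7,-15.7,-32.4,1.4,0,0]]
  ]
}}

```text
time_s: 0.72
tcp_pos: [0.3711, -0.4535, 0.1809]
tcp_rot: [-0.09, -0.7, -0.093, 0.703]
ft_force: [-0.4, 0.5, -0.2]
opening: 0.092
```

```bash
python3 plan.py 503.6 -332.5 160 98.5 5 1
```

```text
t 0.72 p [ 371.1 -453.5  180.9] jaw -75.1 F [-0.38  0.49 -0.16] T [-0.02 -0.09 -0.02] op 92.0 q [ 0.79  0.4   0.    1.7   0.    1.05 -0.52]
total [132.5 121.  -20.9] step 36.1 1.3
[1.0, 4.1, -16.6, -31.8, 1.3, 0.0, 0.0]
[1.0, 4.1, -17.3, -31.5, 1.3, 0.0, 0.0]
[1.0, 4.2, -18.0, -31.1, 1.3, 0.0, 0.0]
[1.0, 4.2, -18.7, -30.7, 1.3, 0.0, 0.0]
[1.0, 4.2, -19.3, -30.2, 1.3, 0.0, 0.0]
```

Tracking is good.

>>> {"fn": "move_arm", "kwargs": {
  "increments": [
    [[1,4,-16.6,-31.8,1.3,0,0],[1,4,-17.3,-31.5,1.3,0,0],[1,4,-18,-31,1.3,0,0],[1,4,-18.7,-30.7,1.3,0,0],[1,4,-19.3,-30.2,1.3,0,0]]
  ]
}}

```text
time_s: 1.35
tcp_pos: [0.5065, -0.3276, 0.1581]
tcp_rot: [-0.048, -0.703, -0.052, 0.708]
ft_force: [0.2, -0.9, -0.0]
opening: 0.0916
```

```bash
python3 plan.py 503.6 -332.5 65 98.5 4 1
python3 -c "
from h import *
im=save('wrist','w1.png');print(im['eye'],im['orientation'])"
```

```text
t 1.35 p [ 506.5 -327.6  158.1] jaw -81.9 F [ 0.18 -0.89 -0.02] T [-0.   -0.03 -0.01] op 91.6 q [ 0.5   0.45 -0.02  1.68  0.01  1.02 -0.95]
total [ -2.9  -4.9 -93.1] step 23.3 0.2
[1.0, 23.3, 1.3, 0.7, -0.1, 0.1, 0.1]
[1.0, 23.3, 1.2, 0.8, -0.1, 0.1, 0.1]
[1.0, 23.3, 1.2, 0.8, -0.1, 0.1, 0.1]
[1.0, 23.3, 1.1, 0.9, -0.1, 0.1, 0.1]
[ 0.5829053  -0.31848074  0.33508618] [ 0.74731159 -0.10912646  0.0971775  -0.64820779]
```

View pics/w1.png

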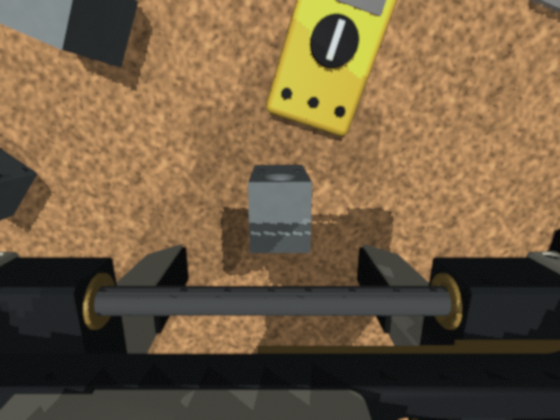

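Wrist view: block_b3 sits square between the fingers (columns 248–312), with its bore facing forward at (280,175). I'll descend and grip.

>>> {"fn": "move_arm", "kwargs": {
  "increments": [
    [[1,23.3,1.2,0.8,0,0,0],[1,23.3,1.2,0.8,0,0,0],[1,23.3,1.2,0.8,0,0,0],[1,22,1.1,0.8,0,0,0],[0,0,0,0,0,0,0]]
  ]
}}

```text
time_s: 2.02
tcp_pos: [0.5082, -0.3239, 0.0615]
tcp_rot: [-0.05, -0.703, -0.057, 0.707]
ft_force: [0.6, 0.3, 0.6]
opening: 0.0855
```

>>> {"fn": "move_arm", "kwargs": {
  "increments": [
    [[0,0,0,0,0,0,0],[0,0,0,0,0,0,0],[0,0,0,0,0,0,0],[0,0,0,0,0,0,0]]
  ]
}}

```text
time_s: 2.52
tcp_pos: [0.5098, -0.3256, 0.0646]
tcp_rot: [-0.051, -0.704, -0.056, 0.706]
ft_force: [-0.6, -0.4, -4.0]
opening: 0.0494
```

```bash
python3 plan.py 503.6 -332.5 85 98.5 2 0
```

```text
t 2.52 p [ 509.8 -325.6   64.6] jaw -81.3 F [-0.58 -0.44 -3.98] T [-0.11 -0.06  0.08] op 49.4 q [ 0.5   0.55 -0.02  1.77  0.01  0.83 -0.95]
total [-6.2 -6.9 20.4] step 11.2 0.2
[0.0, -10.2, 2.9, 3.6, 0.1, 0.1, 0.2]
[0.0, -10.2, 2.9, 3.6, 0.1, 0.1, 0.2]
```

>>> {"fn": "move_arm", "kwargs": {
  "increments": [
    [[0,-12,0,0,0,0,0],[0,-6,0,0,0,0,0],[0,0,0,0,0,0,0],[0,0,0,0,0,0,0]]
  ]
}}

```text
time_s: 3.02
tcp_pos: [0.5092, -0.3245, 0.0834]
tcp_rot: [-0.05, -0.704, -0.057, 0.707]
ft_force: [0.2, -0.0, -3.6]
opening: 0.0495
```

```bash
python3 plan.py 503.6 -332.5 63 98.5 2 0
```

```text
t 3.02 p [ 509.2 -324.5   83.4] jaw -81.3 F [ 0.16 -0.01 -3.6 ] T [-0.02 -0.03  0.01] op 49.5 q [ 0.5   0.53 -0.02  1.75  0.01  0.87 -0.95]
total [ -5.6  -8.  -20.4] step 11.3 0.3
[0.0, 10.2, 3.6, 3.3, 0.1, 0.1, 0.3]
[0.0, 10.2, 3.6, 3.3, 0.1, 0.1, 0.3]
```

3.6 N means about 0.37 kg, so this one is light. Setting it back down.

>>> {"fn": "move_arm", "kwargs": {
  "increments": [
    [[0,10,0,0,0,0,0],[0,8,0,0,0,0,0],[0,2,0,0,0,0,0],[0,1,0,0,0,0,0],[0,0,0,0,0,0,0]]
  ]
}}

```text
time_s: 3.65
tcp_pos: [0.5104, -0.3256, 0.0638]
tcp_rot: [-0.051, -0.705, -0.056, 0.706]
ft_force: [-3.1, 1.2, 1.6]
opening: 0.0493
```

```bash
python3 plan.py 503.6 -332.5 63 98.5 2 0
```

```text
t 3.65 p [ 510.4 -325.6   63.8] jaw -81.3 F [-3.14  1.24  1.55] T [0.57 0.6  0.1 ] op 49.3 q [ 0.5   0.56 -0.02  1.77  0.01  0.82 -0.95]
total [-6.8 -6.9 -0.8] step 4.9 0.2
[0.0, 0.4, 2.9, 3.9, 0.1, 0.0, 0.2]
[0.0, 0.4, 2.9, 3.9, 0.1, 0.0, 0.2]
```

Contact with the bench (Fz is now positive). Opening and rising.

>>> {"fn": "move_arm", "kwargs": {
  "increments": [
    [[0.4,0,0,0,0,0,0],[1,0,0,0,0,0,0],[1,0,0,0,0,0,0],[1,-20,0,0,0,0,0],[1,-30,0,0,0,0,0]]
  ]
}}

```text
time_s: 4.28
tcp_pos: [0.5093, -0.3253, 0.1114]
tcp_rot: [-0.05, -0.703, -0.057, 0.707]
ft_force: [0.7, -0.4, -0.7]
opening: 0.0853
```

```bash
python3 plan.py 639 -148 160 74.2 6 1
```

```text
t 4.28 p [ 509.3 -325.3  111.4] jaw -81.3 F [ 0.7  -0.39 -0.66] T [ 0.   -0.05  0.02] op 85.3 q [ 0.5   0.5  -0.02  1.73  0.01  0.92 -0.95]
total [129.7 177.3  48.6] step 37.5 4.1
[1.0, -8.0, -26.0, -25.8, 4.1, 0.1, 0.1]
[1.0, -8.0, -27.8, -23.9, 4.1, 0.1, 0.1]
[1.0, -8.0, -29.4, -21.8, 4.1, 0.1, 0.1]
[1.0, -8.0, -30.9, -19.7, 4.1, 0.1, 0.1]
[1.0, -8.0, -32.2, -17.5, 4.1, 0.1, 0.1]
[1.0, -8.1, -33.3, -15.1, 4.1, 0.1, 0.1]
```

>>> {"fn": "move_arm", "kwargs": {
  "increments": [
    [[1,-45,0,0,0,0,0],[1,-4,-26,-25.8,4.1,0,0],[1,0,-27.8,-24,4.1,0,0],[1,0,-29.4,-22,4.1,0,0],[1,0,-31,-19.7,4.1,0,0]]
  ]
}}

```text
time_s: 4.9
tcp_pos: [0.5996, -0.2096, 0.1648]
tcp_rot: [0.055, -0.705, 0.052, 0.705]
ft_force: [-0.1, -0.8, 0.2]
opening: 0.0919
```

```bash
python3 plan.py 639 -148 150 74.2 4 1
```

```text
t 4.9 p [ 599.6 -209.6  164.8] jaw -98.6 F [-0.06 -0.81  0.15] T [ 0.   -0.01  0.01] op 91.9 q [ 0.24  0.49  0.03  1.6  -0.02  1.06 -1.45]
total [ 39.4  61.6 -14.8] step 18.7 1.8
[1.0, 3.8, -16.7, -7.4, 1.8, 0.0, 0.1]
[1.0, 3.8, -16.9, -6.9, 1.8, 0.0, 0.1]
[1.0, 3.7, -17.1, -6.4, 1.8, 0.0, 0.1]
[1.0, 3.7, -17.3, -5.8, 1.8, 0.0, 0.1]
```

>>> {"fn": "move_arm", "kwargs": {
  "increments": [
    [[1,4,-17,-7.4,1.8,0,0],[1,4,-17,-7,1.8,0,0],[1,4,-17,-6.4,1.8,0,0],[1,3,-12,-4,1.8,0,0],[1,0,0,0,0,0,0]]
  ]
}}

```text
time_s: 5.52
tcp_pos: [0.6401, -0.1451, 0.1482]
tcp_rot: [0.099, -0.7, 0.094, 0.701]
ft_force: [-1.0, -0.4, 0.3]
opening: 0.0922
```

```bash
python3 plan.py 639 -148 63 74.2 4 1
```

```text
t 5.53 p [ 640.1 -145.1  148.2] jaw -105.7 F [-1.05 -0.42  0.28] T [0.01 0.04 0.06] op 92.2 q [ 0.11  0.53  0.05  1.56 -0.04  1.05 -1.67]
total [ -1.1  -2.9 -85.2] step 21.3 0.1
[1.0, 21.3, 0.9, 0.0, 0.0, 0.0, 0.1]
[1.0, 21.3, 0.9, 0.0, 0.0, 0.0, 0.1]
[1.0, 21.3, 0.8, 0.0, 0.0, 0.0, 0.1]
[1.0, 21.3, 0.8, 0.1, 0.0, 0.0, 0.1]
```

>>> {"fn": "move_arm", "kwargs": {
  "increments": [
    [[1,21,1,0,0,0,0],[1,21,1,0,0,0,0],[1,21,1,0,0,0,0],[1,19,0,0,0,0,0],[0.7,0,0,0,0,0,0]]
  ]
}}

```text
time_s: 6.15
tcp_pos: [0.6385, -0.1521, 0.0647]
tcp_rot: [-0.098, 0.701, -0.095, -0.7]
ft_force: [-0.4, -0.2, 0.8]
opening: 0.0861
```

>>> {"fn": "move_arm", "kwargs": {
  "increments": [
    [[0,0,0,0,0,0,0],[0,0,0,0,0,0,0],[0,0,0,0,0,0,0],[0,0,0,0,0,0,0],[0,0,0,0,0,0,0]]
  ]
}}

```text
time_s: 6.78
tcp_pos: [0.6401, -0.1527, 0.0677]
tcp_rot: [-0.098, 0.702, -0.095, -0.699]
ft_force: [0.8, 0.2, -2.3]
opening: 0.0492
```

```bash
python3 plan.py 639 -148 85 74.2 4 0
```

```text
t 6.78 p [ 640.1 -152.7   67.7] jaw -105.6 F [ 0.8   0.25 -2.33] T [0.06 0.04 0.02] op 49.2 q [ 0.13  0.62  0.04  1.64 -0.04  0.88 -1.66]
total [-1.1  4.7 17.3] step 4.5 0.1
[0.0, -4.3, -1.1, 0.6, 0.0, -0.1, 0.1]
[0.0, -4.3, -1.1, 0.6, 0.0, -0.1, 0.1]
[0.0, -4.3, -1.1, 0.6, 0.0, -0.1, 0.1]
[0.0, -4.3, -1.1, 0.6, 0.0, -0.1, 0.1]
```

>>> {"fn": "move_arm", "kwargs": {
  "increments": [
    [[0,-12,0,0,0,0,0],[0,-6,0,0,0,0,0],[0,0,0,0,0,0,0],[0,0,0,0,0,0,0]]
  ]
}}

```text
time_s: 7.28
tcp_pos: [0.6391, -0.1532, 0.0864]
tcp_rot: [-0.098, 0.702, -0.095, -0.699]
ft_force: [-0.7, 0.5, -3.6]
opening: 0.0493
```

```bash
python3 plan.py 639 -148 65 74.2 2 0
```

```text
t 7.28 p [ 639.1 -153.2   86.4] jaw -105.7 F [-0.66  0.53 -3.6 ] T [-0.01  0.09 -0.03] op 49.3 q [ 0.13  0.59  0.04  1.63 -0.04  0.92 -1.66]
total [ -0.1   5.2 -21.4] step 11.0 0.2
[0.0, 10.7, -2.4, 0.8, 0.1, -0.1, 0.1]
[0.0, 10.7, -2.5, 0.7, 0.1, -0.1, 0.1]
```

3.6 N again, so this one is light too. Setting it down; the third block (b1) must be the lead one.

>>> {"fn": "move_arm", "kwargs": {
  "increments": [
    [[0,10,0,0,0,0,0],[0,8,0,0,0,0,0],[0,2,0,0,0,0,0],[0,1,0,0,0,0,0],[0,0,0,0,0,0,0]]
  ]
}}

```text
time_s: 7.9
tcp_pos: [0.6408, -0.1527, 0.0676]
tcp_rot: [-0.098, 0.703, -0.094, -0.698]
ft_force: [-1.9, -0.6, -1.1]
opening: 0.0494
```

```bash
python3 plan.py 639 -148 65 74.2 2 0
```

```text
t 7.9 p [ 640.8 -152.7   67.6] jaw -105.6 F [-1.92 -0.61 -1.06] T [-0.11  0.56 -0.02] op 49.4 q [ 0.13  0.62  0.04  1.64 -0.04  0.88 -1.66]
total [-1.8  4.7 -2.6] step 2.9 0.3
[0.0, 1.3, -2.0, 1.5, 0.1, -0.2, 0.2]
[0.0, 1.3, -2.0, 1.5, 0.1, -0.2, 0.2]
```

Partial contact, so one more millimetre down before opening and rising.

>>> {"fn": "move_arm", "kwargs": {
  "increments": [
    [[0,1.5,0,0,0,0,0],[0.4,0,0,0,0,0,0],[1,0,0,0,0,0,0],[1,0,0,0,0,0,0],[1,-20,0,0,0,0,0]]
  ]
}}

```text
time_s: 8.52
tcp_pos: [0.6402, -0.1522, 0.0854]
tcp_rot: [-0.098, 0.703, -0.094, -0.699]
ft_force: [0.8, -0.6, -0.2]
opening: 0.0746
```

>>> {"fn": "move_arm", "kwargs": {
  "increments": [
    [[1,-40,0,0,0,0,0],[1,-40,0,0,0,0,0]]
  ]
}}

```text
time_s: 8.78
tcp_pos: [0.6385, -0.1524, 0.1645]
tcp_rot: [-0.098, 0.701, -0.094, -0.7]
ft_force: [1.4, -0.3, -0.1]
opening: 0.0907
```

```bash
python3 plan.py 474.5 -41 150 59.8 5 1
```

```text
t 8.78 p [ 638.5 -152.4  164.5] jaw -105.6 F [ 1.39 -0.3  -0.06] T [ 0.09 -0.02 -0.  ] op 90.7 q [ 0.12  0.52  0.05  1.55 -0.04  1.08 -1.66]
total [-164.   111.4  -14.5] step 39.8 2.9
[1.0, 3.0, -12.6, 37.6, 2.9, 0.0, 0.1]
[1.0, 2.9, -10.7, 38.2, 2.9, 0.0, 0.1]
[1.0, 2.9, -8.7, 38.7, 2.9, 0.0, 0.1]
[1.0, 2.9, -6.7, 39.1, 2.9, 0.0, 0.1]
[1.0, 2.9, -4.8, 39.4, 2.9, 0.0, 0.1]
```

>>> {"fn": "move_arm", "kwargs": {
  "increments": [
    [[1,3,-12.6,37.6,2.9,0,0],[1,3,-10.7,38,2.9,0,0],[1,3,-8.7,38.7,2.9,0,0],[1,3,-6.7,39,2.9,0,0],[1,3,-4.8,37,2.9,0,0]]
  ]
}}

```text
time_s: 9.4
tcp_pos: [0.4785, -0.041, 0.1512]
tcp_rot: [-0.19, 0.686, -0.185, -0.678]
ft_force: [1.3, -0.3, -0.0]
opening: 0.0913
```

>>> {"fn": "move_arm", "kwargs": {
  "increments": [
    [[1,0,0,0,0,0,0],[1,0,0,0,0,0,0]]
  ]
}}

```text
time_s: 9.65
tcp_pos: [0.4774, -0.0397, 0.1512]
tcp_rot: [-0.189, 0.686, -0.184, -0.678]
ft_force: [-0.1, -0.2, -0.1]
opening: 0.0919
```

```bash
python3 plan.py 474.5 -41 65 59.8 4 1
```

```text
t 9.65 p [477.4 -39.7 151.2] jaw -120.6 F [-0.14 -0.15 -0.12] T [0.09 0.02 0.  ] op 91.9 q [-0.08  0.25  0.07  2.01 -0.03  0.87 -2.1 ]
total [ -2.9  -1.3 -86.2] step 21.6 0.2
[1.0, 21.5, 0.9, 0.7, -0.1, -0.1, 0.1]
[1.0, 21.5, 0.8, 0.6, -0.1, -0.1, 0.1]
[1.0, 21.6, 0.7, 0.6, -0.1, -0.1, 0.1]
[1.0, 21.6, 0.7, 0.5, -0.1, -0.1, 0.1]
```

>>> {"fn": "move_arm", "kwargs": {
  "increments": [
    [[1,21,0.9,0.8,0,0,0],[1,21,0.9,0.8,0,0,0],[1,21,0.9,0.8,0,0,0],[1,20,0.5,0.8,0,0,0],[1,0,0,0,0,0,0]]
  ]
}}

```text
time_s: 10.28
tcp_pos: [0.481, -0.0444, 0.0664]
tcp_rot: [-0.19, 0.688, -0.185, -0.675]
ft_force: [-0.1, 0.4, -0.2]
opening: 0.0918
```

```bash
python3 plan.py 474.5 -41 65 59.8 1 1
```

```text
t 10.28 p [481.  -44.4  66.4] jaw -120.7 F [-0.13  0.36 -0.2 ] T [0.07 0.12 0.02] op 91.8 q [-0.06  0.38  0.06  2.09 -0.04  0.65 -2.09]
total [-6.5  3.4 -1.4] step 7.4 1.2
[1.0, 1.2, 0.4, 7.3, -0.5, -0.9, 0.7]
```

>>> {"fn": "move_arm", "kwargs": {
  "increments": [
    [[1,1,0.4,7,-0.5,-0.9,0.7],[1,0,0,0,0,0,0]]
  ]
}}

```text
time_s: 10.52
tcp_pos: [0.476, -0.0415, 0.0663]
tcp_rot: [-0.184, 0.683, -0.185, -0.683]
ft_force: [-0.7, 0.2, 0.4]
opening: 0.0919
```

>>> {"fn": "move_arm", "kwargs": {
  "increments": [
    [[0,0,0,0,0,0,0],[0,0,0,0,0,0,0],[0,0,0,0,0,0,0],[0,0,0,0,0,0,0],[0,0,0,0,0,0,0]]
  ]
}}

```text
time_s: 11.15
tcp_pos: [0.477, -0.0418, 0.0677]
tcp_rot: [-0.184, 0.684, -0.184, -0.682]
ft_force: [-0.8, -0.7, -1.1]
opening: 0.0494
```

>>> {"fn": "move_arm", "kwargs": {
  "increments": [
    [[0,-12,0,0,0,0,0],[0,-8,0,0,0,0,0],[0,0,0,0,0,0,0],[0,0,0,0,0,0,0]]
  ]
}}

```text
time_s: 11.65
tcp_pos: [0.4748, -0.0416, 0.0878]
tcp_rot: [0.184, -0.682, 0.185, 0.683]
ft_force: [-0.5, 0.4, -8.0]
opening: 0.0491
```

```bash
python3 plan.py 474.5 -41 180 59.8 3 0
```

```text
t 11.65 p [474.8 -41.6  87.8] jaw -120.2 F [-0.48  0.4  -7.96] T [ 0.06  0.03 -0.01] op 49.1 q [-0.07  0.35  0.06  2.07 -0.03  0.73 -2.09]
total [-0.3  0.6 92.2] step 30.7 0.0
[0.0, -30.7, -0.1, 0.2, -0.0, 0.0, -0.0]
[0.0, -30.7, -0.1, 0.2, -0.0, 0.0, -0.0]
[0.0, -30.7, -0.1, 0.2, -0.0, 0.0, -0.0]
```

8.0 N means about 0.81 kg, so this is the lead block. Carrying it to a stand-off behind the tail tip.

```bash
python3 plan.py 424 327 125 74.1 10 0
```

```text
t 11.65 p [474.8 -41.6  87.8] jaw -120.2 F [-0.48  0.4  -7.96] T [ 0.06  0.03 -0.01] op 49.1 q [-0.07  0.35  0.06  2.07 -0.03  0.73 -2.09]
total [-50.8 368.6  37.2] step 37.4 1.4
[0.0, -3.7, -29.3, 22.9, -1.4, 0.0, -0.0]
[0.0, -3.7, -29.9, 22.2, -1.4, 0.0, -0.0]
[0.0, -3.7, -30.4, 21.4, -1.4, 0.0, -0.0]
[0.0, -3.7, -30.9, 20.7, -1.4, 0.0, -0.0]
[0.0, -3.7, -31.4, 19.9, -1.4, 0.0, -0.0]
[0.0, -3.7, -31.9, 19.1, -1.4, 0.0, -0.0]
[0.0, -3.7, -32.4, 18.3, -1.4, 0.0, -0.0]
[0.0, -3.7, -32.8, 17.5, -1.4, 0.0, -0.0]
[0.0, -3.7, -33.3, 16.7, -1.4, 0.0, -0.0]
[0.0, -3.7, -33.7, 15.8, -1.4, 0.0, -0.0]
```

>>> {"fn": "move_arm", "kwargs": {
  "increments": [
    [[0,-5,-15,12,-1.4,0,0],[0,-5,-30,22,-1.4,0,0],[0,-5,-30,21,-1.4,0,0],[0,-5,-31,20,-1.4,0,0],[0,-5,-31,20,-1.4,0,0]]
  ]
}}

```text
time_s: 12.28
tcp_pos: [0.4505, 0.1282, 0.1127]
tcp_rot: [0.141, -0.692, 0.143, 0.694]
ft_force: [0.3, 0.4, -8.8]
opening: 0.0492
```

>>> {"fn": "move_arm", "kwargs": {
  "increments": [
    [[0,-4,-32,19,-1.4,0,0],[0,-3,-32,18,-1.4,0,0],[0,-3,-32,17,-1.4,0,0],[0,-3,-32,16,-1.4,0,0],[0,-2,-18,9,-1.4,0,0]]
  ]
}}

```text
time_s: 12.9
tcp_pos: [0.4215, 0.3032, 0.1279]
tcp_rot: [0.094, -0.699, 0.095, 0.703]
ft_force: [1.0, -0.1, -8.2]
opening: 0.0494
```

```bash
python3 plan.py 424 327 107 74.1 4 0
```

```text
t 12.9 p [421.5 303.2 127.9] jaw -105.4 F [ 1.05 -0.05 -8.25] T [-0.05 -0.12 -0.05] op 49.4 q [-0.64  0.36 -0.11  1.92  0.04  0.87 -2.61]
total [  2.5  23.8 -20.9] step 7.9 0.2
[0.0, 5.2, -5.9, 0.9, 0.1, 0.1, -0.0]
[0.0, 5.2, -5.9, 1.0, 0.1, 0.1, -0.0]
[0.0, 5.2, -5.9, 1.0, 0.1, 0.1, -0.0]
[0.0, 5.2, -5.9, 1.0, 0.1, 0.1, -0.0]
```

```bash
python3 plan.py 450 319.7 107 74.1 4 0
```

```text
t 12.9 p [421.5 303.2 127.9] jaw -105.4 F [ 1.05 -0.05 -8.25] T [-0.05 -0.12 -0.05] op 49.4 q [-0.64  0.36 -0.11  1.92  0.04  0.87 -2.61]
total [ 28.5  16.5 -20.9] step 9.8 0.2
[0.0, 5.2, -5.9, -5.8, 0.1, 0.1, -0.0]
[0.0, 5.2, -5.9, -5.8, 0.1, 0.1, -0.0]
[0.0, 5.2, -5.9, -5.8, 0.1, 0.1, -0.0]
[0.0, 5.2, -5.9, -5.7, 0.1, 0.1, -0.0]
```

>>> {"fn": "move_arm", "kwargs": {
  "increments": [
    [[0,5,-6,-6,0,0,0],[0,5,-6,-6,0,0,0],[0,5,-4,-6,0,0,0],[0,5,0,-5,0,0,0],[0,0,0,0,0,0,0]]
  ]
}}

```text
time_s: 13.52
tcp_pos: [0.4494, 0.3102, 0.1051]
tcp_rot: [0.093, -0.698, 0.097, 0.703]
ft_force: [0.4, 0.1, -8.8]
opening: 0.0488
```

```bash
python3 plan.py 450 319.7 107 74.1 1 0
python3 - <<'E'
from h import *
for n in("scene","wrist","top"):
    im=save(n,n+"2.png"); np.savez("pics/"+n+"2.npz",**im)
a=[cv2.imread("pics/%s2.png"%n) for n in("scene","wrist","top")]
s=cv2.resize(a[0][130:300,250:450],(400,340)); t=cv2.resize(a[2][150:300,120:260],(400,428))
c=np.zeros((430,800,3),np.uint8); c[:340,:400]=s; c[:428,400:]=t; cv2.imwrite("pics/c2.png",c)
E
```

```text
t 13.53 p [449.4 310.2 105.1] jaw -105.4 F [ 0.42  0.12 -8.83] T [ 0.05  0.11 -0.02] op 48.8 q [-0.63  0.43 -0.1   1.87  0.05  0.85 -2.59]
total [0.6 9.5 1.9] step 9.7 0.7
[0.0, -1.9, -9.3, 2.0, 0.5, 0.3, -0.4]
```

View pics/wrist2.png

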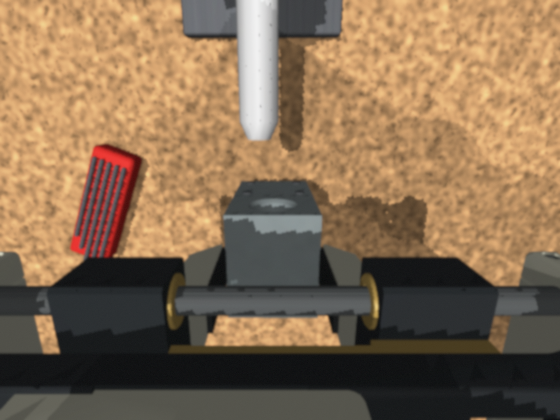

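View pics/c2.png

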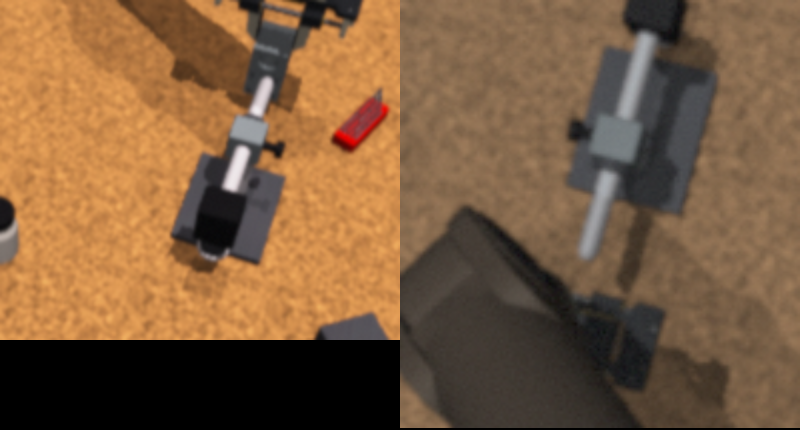

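Wrist view: the tail end is at about (260,138) and the block's top face spans columns 225–321, so the block needs to shift left. Hex keys are clear at (105,205). I'll measure the two relative to each other in this one view.

```bash
cat > rel.py <<'E'
import sys
from h import *
n=sys.argv[1]
import os
d=dict(np.load(n)) if os.path.exists(n) else None
if d is None: d=save("wrist",n.split("/")[-1].replace("npz","png")); np.savez(n,**d)
s=manip.state(); M=rot(s["tcp_rot"]); W=world(d); P=(W-s["tcp_pos"])@M*1000  # tool frame mm: x down, y jaw, z
v,u=np.mgrid[:420,:560]
# tail: points in corridor with x(tool) about -3-10 ..., in front of block
ok=(d["range_z"]>0)&(W[...,2]>.095)&(W[...,2]<.14)&(v<300)
hsv=cv2.cvtColor(d["pixels"],cv2.COLOR_RGB2HSV)
front=-P[...,2]
t=ok&(front>33)&(abs(P[...,1])<30)&(front<160)
q=P[t]; f=-q[:,2]
print("tail front range",np.percentile(f,[0,1,99,100]).round(1))
f0=np.percentile(f,.5); rows=[]
for a in np.arange(f0,f0+90,6):
    k=(f>=a)&(f<a+6)
    if k.sum()>5: rows.append([a+3,(q[k,1].min()+q[k,1].max())/2,np.ptp(q[k,1]),np.percentile(q[k,0],3)+10])
rows=np.array(rows); print("tail front,y,width,axis_x\n",rows.round(1))
k=(rows[:,2]>15)&(rows[:,2]<24)
print("fit y",np.polyfit(rows[k,0],rows[k,1],1).round(4),"x",np.polyfit(rows[k,0],rows[k,3],1).round(4))
b=ok&(front<33)&(abs(P[...,1])<27)&(P[...,0]<-12)&(P[...,0]>-35)&(v<290)
q=P[b]; A=np.c_[q[:,1],-q[:,2],np.ones(len(q))]
w=np.ones(len(q),bool)
for _ in range(3):
    c=np.linalg.lstsq(A[w],q[w,0],rcond=None)[0]; w=abs(A@c-q[:,0])<1.5
q=q[w]; print("block top x=",c.round(4),"n",len(q),"front max",np.percentile(-q[:,2],99).round(1))
for a in np.arange(-10,32,5):
    k=(-q[:,2]>=a)&(-q[:,2]<a+5)
    if k.sum()>5: print(a+2.5,"y",q[k,1].min().round(1),q[k,1].max().round(1),"mid",((q[k,1].min()+q[k,1].max())/2).round(2))
E
python3 rel.py pics/wrist2.npz
```

```text
tail front range [ 64.8  65.9 126.1 128.4]
tail front,y,width,axis_x
 [[ 68.4  -5.   17.   -3.8]
 [ 74.4  -4.7  19.5  -5.5]
 [ 80.4  -4.9  20.   -6. ]
 [ 86.4  -4.8  19.8  -5.9]
 [ 92.4  -4.7  19.6  -5.8]
 [ 98.4  -4.9  19.9  -5.9]
 [104.4  -4.8  19.6  -6. ]
 [110.4  -4.9  19.8  -6.2]
 [116.4  -4.9  19.7  -6.2]
 [122.4  -5.   19.9  -6.1]
 [128.4  -5.   19.8  -5.8]]
fit y [-3.0000e-03 -4.5771e+00] x [-0.0206 -3.7065]
block top x= [-1.1600e-02  1.7000e-03 -2.2474e+01] n 6682 front max 28.3
-7.5 y -22.5 26.8 mid 2.12
-2.5 y -22.6 26.7 mid 2.07
2.5 y -22.5 26.7 mid 2.08
7.5 y -24.9 26.8 mid 0.98
12.5 y -26.7 26.9 mid 0.07
17.5 y -23.1 27.0 mid 1.96
22.5 y -22.9 27.0 mid 2.04
27.5 y -22.7 26.9 mid 2.08
```

>>> {"fn": "move_arm", "kwargs": {
  "increments": [
    [[0,-3,-5,0,0,0,0],[0,-0.5,-2,0,0,0,0],[0,0,0,0,0,0,0]]
  ]
}}

```text
time_s: 14.05
tcp_pos: [0.4507, 0.3192, 0.1103]
tcp_rot: [0.093, -0.699, 0.095, 0.703]
ft_force: [-0.1, 0.5, -8.5]
opening: 0.0493
```

```bash
python3 plan.py 450 319.7 107 74.1 1 0; python3 rel.py pics/wrist3.npz
```

```text
t 14.05 p [450.7 319.2 110.3] jaw -105.3 F [-0.13  0.54 -8.52] T [ 0.04 -0.   -0.  ] op 49.3 q [-0.64  0.43 -0.1   1.86  0.05  0.87 -2.6 ]
total [-0.7  0.5 -3.3] step 3.4 0.7
[0.0, 3.3, -0.3, 0.8, 0.6, 0.3, -0.2]
tail front range [ 65.2  66.5 127.1 129.5]
tail front,y,width,axis_x
 [[ 68.9   3.3  17.1   0.5]
 [ 74.9   3.3  19.1  -1.4]
 [ 80.9   3.3  20.1  -1.5]
 [ 86.9   3.3  19.9  -1.4]
 [ 92.9   3.3  19.7  -1.6]
 [ 98.9   3.2  19.3  -1.4]
 [104.9   3.5  19.7  -1.6]
 [110.9   3.2  20.1  -1.7]
 [116.9   3.2  19.9  -1.6]
 [122.9   3.1  19.5  -1.6]
 [128.9   3.1  19.3  -1.1]]
fit y [-2.5000e-03  3.4919e+00] x [-0.0153  0.2017]
block top x= [-1.13000e-02  7.00000e-04 -2.29853e+01] n 6678 front max 27.8
-7.5 y -23.4 26.0 mid 1.28
-2.5 y -23.3 26.0 mid 1.36
2.5 y -23.4 25.9 mid 1.28
7.5 y -25.6 26.9 mid 0.65
12.5 y -26.9 26.1 mid -0.41
17.5 y -23.8 26.3 mid 1.25
22.5 y -23.6 26.1 mid 1.24
27.5 y -23.4 26.0 mid 1.31
```

>>> {"fn": "move_arm", "kwargs": {
  "increments": [
    [[0,1,1.5,-8,0,0,0],[0,0.5,0.5,-8,0,0,0],[0,0,0,-8,0,0,0],[0,0,0,0,0,0,0]]
  ]
}}

```text
time_s: 14.6
tcp_pos: [0.4756, 0.3094, 0.1084]
tcp_rot: [0.093, -0.699, 0.096, 0.703]
ft_force: [-0.9, 0.1, -7.7]
opening: 0.0493
```

```bash
python3 plan.py 450 319.7 107 74.1 1 0; python3 rel.py pics/wrist4.npz
```

```text
t 14.6 p [475.6 309.4 108.4] jaw -105.4 F [-0.93  0.07 -7.71] T [ 0.07  0.1  -0.03] op 49.3 q [-0.6   0.45 -0.09  1.82  0.05  0.88 -2.56]
total [-25.6  10.3  -1.4] step 27.6 0.6
[0.0, 1.5, -3.1, 27.4, 0.5, 0.3, -0.2]
tail front range [ 39.2  41.4 125.5 129.1]
tail front,y,width,axis_x
 [[ 43.4   0.7  17.7  -1.6]
 [ 49.4   0.3  19.2  -3.1]
 [ 55.4   0.7  19.6  -3.1]
 [ 61.4   0.5  20.   -3.2]
 [ 67.4   0.4  19.8  -3.3]
 [ 73.4   0.5  19.5  -3.2]
 [ 79.4   0.5  19.4  -3.4]
 [ 85.4   0.2  19.6  -3.4]
 [ 91.4   0.2  19.4  -3.3]
 [ 97.4   0.5  19.8  -3.4]
 [103.4   0.6  19.6  -3.5]
 [109.4   0.3  19.9  -3.5]
 [115.4   0.4  19.7  -3.7]
 [121.4   0.2  37.5 -10.5]
 [127.4   0.4  37.6 -10.1]]
fit y [-0.0029  0.6673] x [-0.0155 -1.9857]
block top x= [-9.8000e-03  3.7000e-03 -2.3068e+01] n 6703 front max 28.6
-7.5 y -23.1 26.0 mid 1.43
-2.5 y -23.3 26.1 mid 1.38
2.5 y -23.4 26.1 mid 1.33
7.5 y -25.6 26.8 mid 0.6
12.5 y -26.6 26.6 mid -0.03
17.5 y -23.8 26.4 mid 1.31
22.5 y -23.6 26.4 mid 1.37
27.5 y -23.3 26.1 mid 1.38
```

>>> {"fn": "move_arm", "kwargs": {
  "increments": [
    [[0,0,-0.8,-5,0,0,0],[0,0,0,-5,0,0,0],[0,0,0,-5,0,0,0],[0,0,0,0,0,0,0]]
  ]
}}

```text
time_s: 15.15
tcp_pos: [0.4903, 0.3065, 0.1082]
tcp_rot: [0.093, -0.699, 0.096, 0.703]
ft_force: [0.2, 0.1, -8.3]
opening: 0.0492
```

```bash
python3 plan.py 475.8 310.3 108.3 74.1 1 0; python3 rel.py pics/wrist5.npz
```

```text
t 15.15 p [490.3 306.5 108.2] jaw -105.3 F [ 0.18  0.14 -8.26] T [0.09 0.04 0.02] op 49.2 q [-0.59  0.47 -0.09  1.79  0.05  0.89 -2.53]
total [-14.5   3.8   0.1] step 14.9 0.7
[0.0, -0.0, 0.2, 14.9, 0.6, 0.3, -0.2]
tail front range [ 33.   34.6 122.7 123.7]
tail front,y,width,axis_x
 [[ 36.8   1.4  19.6  -3.3]
 [ 42.8   1.4  19.4  -3.2]
 [ 48.8   1.4  19.1  -3.4]
 [ 54.8   1.8  19.5  -3.4]
 [ 60.8   1.5  19.9  -3.4]
 [ 66.8   1.5  19.7  -3.6]
 [ 72.8   1.5  19.5  -3.6]
 [ 78.8   1.5  19.3  -3.5]
 [ 84.8   1.5  19.   -3.6]
 [ 90.8   1.5  20.1  -3.6]
 [ 96.8   1.5  19.8  -3.7]
 [102.8   1.5  19.6  -3.8]
 [108.8   1.3  37.6 -12.5]
 [114.8   1.5  36.9 -12.9]
 [120.8   1.4  44.  -16.1]]
fit y [2.0000e-04 1.4702e+00] x [-0.0078 -2.9716]
block top x= [-1.11000e-02  3.50000e-03 -2.30544e+01] n 6670 front max 28.3
-7.5 y -23.3 25.9 mid 1.29
-2.5 y -23.4 26.0 mid 1.32
2.5 y -23.4 26.1 mid 1.34
7.5 y -25.7 26.7 mid 0.5
12.5 y -26.7 26.6 mid -0.05
17.5 y -23.8 26.5 mid 1.34
22.5 y -23.6 26.3 mid 1.39
27.5 y -23.4 26.0 mid 1.32
```

Aligned to about 0.3 mm, with the tip entering the bore. Advancing.

>>> {"fn": "move_arm", "kwargs": {
  "increments": [
    [[0,-0.3,0,-6,0,0,0],[0,0,0,-6,0,0,0],[0,0,0,-6,0,0,0],[0,0,0,-6,0,0,0],[0,0,0,0,0,0,0]]
  ]
}}

```text
time_s: 15.82
tcp_pos: [0.5148, 0.2998, 0.1083]
tcp_rot: [0.093, -0.698, 0.096, 0.703]
ft_force: [-0.7, -0.3, -9.1]
opening: 0.0492
```

```bash
python3 plan.py 475.8 310.3 108.3 74.1 1 0; python3 rel.py pics/wrist6.npz
```

```text
t 15.82 p [514.8 299.8 108.3] jaw -105.3 F [-0.68 -0.3  -9.12] T [0.08 0.09 0.  ] op 49.2 q [-0.56  0.49 -0.08  1.75  0.05  0.91 -2.5 ]
total [-39.   10.5   0. ] step 40.4 0.7
[0.0, 0.2, 0.2, 40.4, 0.6, 0.3, -0.3]
tail front range [ 33.   35.1 122.7 123.7]
tail front,y,width,axis_x
 [[ 37.1   1.5  19.6  -3.3]
 [ 43.1   1.5  19.4  -3.1]
 [ 49.1   1.5  19.1  -3.3]
 [ 55.1   1.2  19.5  -3.4]
 [ 61.1   1.5  19.9  -3.4]
 [ 67.1   1.5  19.8  -3.5]
 [ 73.1   1.5  19.5  -3.5]
 [ 79.1   1.5  19.4  -3.7]
 [ 85.1   1.5  36.8 -12.7]
 [ 91.1   1.5  39.5 -13. ]
 [ 97.1   1.4  43.5 -16.3]
 [103.1   1.4  44.1 -16.4]
 [109.1  -3.3  53.3 -16.4]
 [115.1  -3.3  53.5 -16.5]
 [121.1  -3.2  53.5 -16.6]]
fit y [1.0000e-03 1.3694e+00] x [-0.0101 -2.8063]
block top x= [-1.15000e-02  3.00000e-03 -2.30008e+01] n 6678 front max 28.4
-7.5 y -23.3 26.0 mid 1.34
-2.5 y -23.3 26.1 mid 1.39
2.5 y -23.5 26.2 mid 1.35
7.5 y -25.6 26.6 mid 0.49
12.5 y -26.6 26.7 mid 0.01
17.5 y -23.7 26.5 mid 1.39
22.5 y -23.7 26.3 mid 1.29
27.5 y -23.4 26.1 mid 1.36
```

Sliding in freely with negligible force; about 53 mm left.

>>> {"fn": "move_arm", "kwargs": {
  "increments": [
    [[0,-0.2,0,-7,0,0,0],[0,0,0,-7,0,0,0],[0,0,0,-7,0,0,0],[0,0,0,-7,0,0,0],[0,0,0,0,0,0,0]]
  ]
}}

```text
time_s: 16.5
tcp_pos: [0.5433, 0.292, 0.1081]
tcp_rot: [0.093, -0.698, 0.095, 0.703]
ft_force: [0.3, -0.8, -9.0]
opening: 0.0491
```

```bash
python3 plan.py 475.8 310.3 108.3 74.1 1 0; python3 rel.py pics/wrist7.npz|head -9
```

```text
t 16.5 p [543.3 292.  108.1] jaw -105.3 F [ 0.28 -0.82 -9.04] T [0.03 0.1  0.03] op 49.1 q [-0.53  0.52 -0.08  1.7   0.04  0.93 -2.46]
total [-67.5  18.3   0.2] step 69.9 0.8
[0.0, 0.3, 0.1, 69.9, 0.6, 0.4, -0.3]
tail front range [ 33.   35.2 126.1 129.1]
tail front,y,width,axis_x
 [[ 37.1   1.5  19.6  -3.2]
 [ 43.1   1.5  19.4  -3.3]
 [ 49.1   1.5  19.2  -3.4]
 [ 55.1   1.5  36.5 -12.5]
 [ 61.1   1.3  36.8 -12.5]
 [ 67.1   1.6  43.9 -16.1]
 [ 73.1   1.5  44.  -16.4]
```

>>> {"fn": "move_arm", "kwargs": {
  "increments": [
    [[0,-0.2,0,-7,0,0,0],[0,0,0,-6,0,0,0],[0,0,0,-4,0,0,0],[0,0,0,-2,0,0,0],[0,0,0,0,0,0,0]]
  ]
}}

```text
time_s: 17.18
tcp_pos: [0.5618, 0.2871, 0.108]
tcp_rot: [0.092, -0.698, 0.095, 0.704]
ft_force: [-0.4, -0.5, -7.4]
opening: 0.0488
```

```bash
python3 plan.py 475.8 310.3 108.3 74.1 1 0; python3 rel.py pics/wrist8.npz|head -6
```

```text
t 17.18 p [561.8 287.1 108. ] jaw -105.2 F [-0.38 -0.45 -7.44] T [ 0.08  0.05 -0.02] op 48.8 q [-0.51  0.54 -0.07  1.66  0.04  0.95 -2.43]
total [-86.   23.2   0.3] step 89.1 0.8
[0.0, 0.4, 0.2, 89.1, 0.7, 0.4, -0.3]
tail front range [ 34.2  35.5 125.6 128.7]
tail front,y,width,axis_x
 [[ 38.    1.7  37.3 -12.5]
 [ 44.    1.6  42.  -15.3]
 [ 50.    1.7  44.1 -16.1]
 [ 56.   -3.1  53.2 -16.2]
```

>>> {"fn": "move_arm", "kwargs": {
  "increments": [
    [[0,-0.2,0,-2,0,0,0],[0,0,0,-2,0,0,0],[0,0,0,-1.5,0,0,0],[0,0,0,-1,0,0,0]]
  ]
}}

```text
time_s: 17.73
tcp_pos: [0.5679, 0.2856, 0.1082]
tcp_rot: [0.092, -0.698, 0.095, 0.704]
ft_force: [-0.3, 0.2, -8.5]
opening: 0.0491
```

```bash
python3 plan.py 475.8 310.3 108.3 74.1 1 0|head -2
```

```text
t 17.73 p [567.9 285.6 108.2] jaw -105.2 F [-0.25  0.2  -8.53] T [ 0.16  0.   -0.04] op 49.1 q [-0.5   0.55 -0.07  1.64  0.04  0.96 -2.42]
total [-92.1  24.7   0.1] step 95.4 0.9
```

>>> {"fn": "move_arm", "kwargs": {
  "increments": [
    [[0,0,0,-1.5,0,0,0],[0,0,0,-1.5,0,0,0],[0,0,0,-1.5,0,0,0]]
  ]
}}

```text
time_s: 18.1
tcp_pos: [0.5681, 0.2857, 0.1077]
tcp_rot: [0.091, -0.695, 0.095, 0.707]
ft_force: [-4.8, 0.4, -5.0]
opening: 0.0493
```

```bash
python3 plan.py 475.8 310.3 108.3 74.1 1 0|head -2
```

```text
t 18.1 p [568.1 285.7 107.7] jaw -105.1 F [-4.81  0.41 -4.95] T [ 0.13  1.16 -0.09] op 49.3 q [-0.5   0.56 -0.07  1.64  0.04  0.97 -2.42]
total [-92.3  24.6   0.6] step 95.5 1.2
```

Contact with the collar (−4.8 N, TCP stopped). Lowering onto the bar while pressing lightly, then checking.

>>> {"fn": "move_arm", "kwargs": {
  "increments": [
    [[0,1,0,-1.5,0,0,0],[0,1.2,0,-1.5,0,0,0],[0,1,0,-1.5,0,0,0]]
  ]
}}

```text
time_s: 18.48
tcp_pos: [0.568, 0.2861, 0.1055]
tcp_rot: [0.09, -0.693, 0.094, 0.709]
ft_force: [-10.2, -3.0, 8.7]
opening: 0.0492
```

```bash
python3 plan.py 568 285.7 108.3 74.1 1 0|head -2;  python3 rel.py pics/wrist9.npz|grep -v y
```

```text
t 18.48 p [568.  286.1 105.5] jaw -105.0 F [-10.16  -3.05   8.72] T [-0.65  2.27 -0.2 ] op 49.2 q [-0.49  0.56 -0.08  1.63  0.04  0.97 -2.41]
total [-0.  -0.4  2.8] step 2.8 1.6
tail front range [ 33.   34.  124.2 127.3]
 [[ 36.5   2.6  41.8 -17.5]
 [ 42.5   2.6  44.  -19.1]
 [ 48.5   2.8  43.8 -19.3]
 [ 54.5  -2.6  54.5 -19.4]
 [ 60.5  -2.6  54.8 -19.5]
 [ 66.5  -2.6  54.6 -19.7]
 [ 72.5   2.7  43.9 -19.8]
 [ 78.5   2.5  42.8 -19.1]
 [ 84.5   2.9  19.5  -7.5]
 [ 90.5   2.7  19.9  -7.8]
 [ 96.5   2.6  19.7  -7.9]
 [102.5   2.9  19.9  -8.1]
 [108.5   2.9  19.7  -8.1]
 [114.5   2.9  19.4  -8.2]
 [120.5   3.1  19.7  -8.8]]
block top x= [-1.21000e-02 -1.95000e-02 -2.30345e+01] n 6923 front max 31.9
```

View pics/wrist9.png

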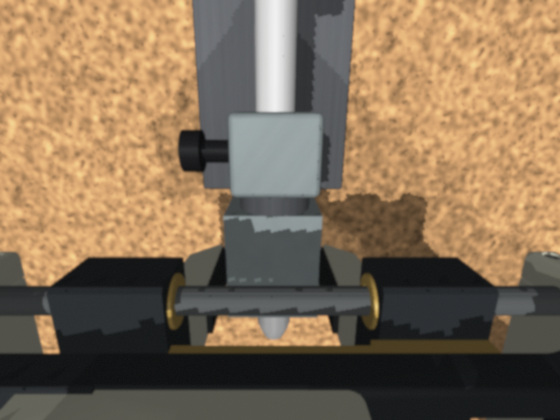

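Wrist view: the block's front edge (row ~212) meets the collar below the clamp head (row 195). The tail end shows behind it at (273,325). I'll ease off and open.

>>> {"fn": "move_arm", "kwargs": {
  "increments": [
    [[0,-1,0,-0.3,0,0,0],[0.6,0,0,0,0,0,0],[0.7,0,0,0,0,0,0],[0.8,0,0,0,0,0,0],[0.9,0,0,0,0,0,0]]
  ]
}}

```text
time_s: 19.15
tcp_pos: [0.5714, 0.2873, 0.1096]
tcp_rot: [0.092, -0.695, 0.093, 0.707]
ft_force: [-1.1, 0.4, 0.1]
opening: 0.0788
```

```bash
python3 plan.py 568 285.7 108.3 74.1 1 1;  python3 rel.py pics/wrist10.npz|grep -v " \[ [4-9]"
```

```text
t 19.15 p [571.4 287.3 109.6] jaw -105.0 F [-1.06  0.39  0.1 ] T [ 0.1   0.03 -0.03] op 78.8 q [-0.49  0.56 -0.08  1.63  0.04  0.97 -2.41]
total [-3.4 -1.6 -1.3] step 4.0 1.3
[1.0, 1.4, 2.4, 2.9, 0.9, 0.9, -0.2]
tail front range [ 33.   34.3 125.7 128.3]
tail front,y,width,axis_x
 [[ 3.650e+01  4.500e+00  4.390e+01 -1.460e+01]
 [ 1.025e+02  5.000e+00  1.960e+01 -3.500e+00]
 [ 1.085e+02  4.900e+00  1.910e+01 -3.700e+00]
 [ 1.145e+02  4.900e+00  2.000e+01 -3.600e+00]
 [ 1.205e+02  4.800e+00  1.990e+01 -3.800e+00]]
fit y [1.7000e-03 4.6628e+00] x [-0.0138 -2.116 ]
block top x= [-5.50000e-02 -1.59000e-02 -1.87962e+01] n 6527 front max 31.9
-7.5 y -21.7 26.9 mid 2.6
-2.5 y -22.0 27.0 mid 2.47
2.5 y -22.0 26.9 mid 2.46
7.5 y -21.7 26.8 mid 2.54
12.5 y -22.0 27.0 mid 2.51
17.5 y -21.9 26.8 mid 2.47
22.5 y -22.0 27.0 mid 2.48
27.5 y -19.4 14.1 mid -2.66
32.5 y -7.2 14.0 mid 3.42
```

View pics/wrist10.png

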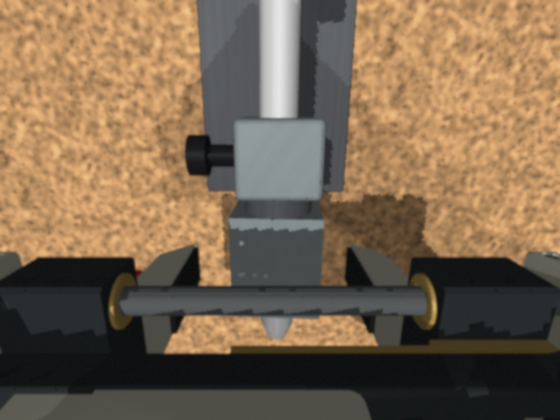

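Released and hanging. Retreating straight up.

>>> {"fn": "move_arm", "kwargs": {
  "increments": [
    [[1,0,2,0,0,0,0],[1,-15,0,0,0,0,0],[1,-25,0,0,0,0,0],[1,-30,0,0,0,0,0],[1,-20,0,10,0,0,0]]
  ]
}}

```text
time_s: 19.82
tcp_pos: [0.5624, 0.2868, 0.2036]
tcp_rot: [0.092, -0.695, 0.093, 0.707]
ft_force: [-0.6, 0.1, -0.6]
opening: 0.0916
```

>>> {"fn": "move_arm", "kwargs": {
  "increments": [
    [[1,0,0,0,0,0,0],[1,0,0,0,0,0,0],[1,0,0,0,0,0,0]]
  ]
}}

```text
time_s: 20.2
tcp_pos: [0.5613, 0.2877, 0.2043]
tcp_rot: [0.092, -0.695, 0.093, 0.707]
ft_force: [-0.3, -0.4, -0.4]
opening: 0.092
```

```bash
cat > chk.py <<'E'
from h import *
import sys
s=manip.state(); print(s["time_s"],s["tcp_pos"].round(3),s["ft_force"].round(2))
d=save("wrist",sys.argv[1]); W=world(d)*1000
o=np.array([621,271]); a=np.radians(-15.9); U=np.array([np.cos(a),np.sin(a)]); V=np.array([-U[1],U[0]])
X=(W[...,:2]-o)@U; Y=(W[...,:2]-o)@V; Z=W[...,2]
h=(Z>127)&(Z<137)&(abs(Y)<24)&(abs(X)<35); b=(Z>122)&(Z<136)&(X<-24)&(X>-110)&(abs(Y)<32)
q=np.percentile
print("head x",q(X[h&(X>-25)],[1,99]).round(1),"y",q(Y[h],[1,99]).round(1),"z",np.median(Z[h]).round(1))
print("block x",q(X[b],[1,99]).round(1),"y",q(Y[b],[1,99]).round(1),"z",np.median(Z[b]).round(1),b.sum())
A=np.c_[X[b],Y[b],np.ones(b.sum())];print("top tilt deg",np.degrees(np.linalg.lstsq(A,Z[b],rcond=None)[0][:2]).round(1))
t=(Z>100)&(Z<122)&(X<-80)&(abs(Y)<15)&(X>-125)
if t.sum(): print("tail stub x",q(X[t],[1,99]).round(1))
E
python3 chk.py w11.png
```

```text
20.2 [0.561 0.288 0.204] [-0.27 -0.44 -0.37]
head x [-23.6  22.7] y [-23.1  20.2] z 132.3
block x [-86.7 -25. ] y [-25.8  23.1] z 128.7 4462
top tilt deg [-0.2 -1.7]
tail stub x [-111.8  -91.4]
```

View pics/w11.png

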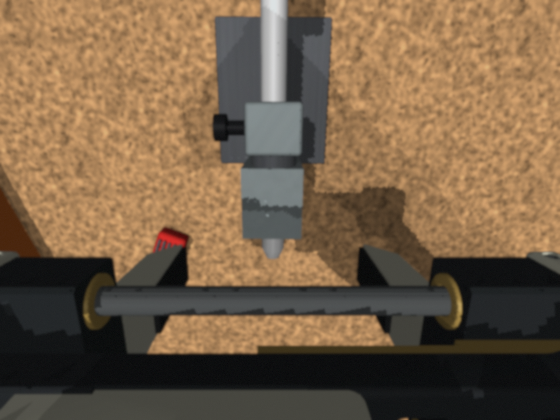

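Wrist view: the block hangs behind the clamp head (rows 168–238), with the tail stub at (272,248) and the fingers clear. One more precise check of the gap at the collar, plus the other blocks from the top view.

Run:
```python
from h import *
d=manip.get_image("wrist"); W=world(d)*1000
o=np.array([621,271]); a=np.radians(-15.9); U=np.array([np.cos(a),np.sin(a)]); V=np.array([-U[1],U[0]])
X=(W[...,:2]-o)@U; Y=(W[...,:2]-o)@V; Z=W[...,2]
for y in(-20,-14,-8,-2,4,10,16):
    k=(abs(Y-y)<1.5)&(X>-125)&(X<30)
    o=np.argsort(X[k]); x=X[k][o]; z=Z[k][o]
    hb=x[(z>130.6)&(x>-24)].min(); bb=x[(z>126)&(z<131)&(x<-40)].min(); col=x[(x>hb-14)&(x<hb-.5)&(z<126)]
    bf=x[(z>126)&(z<131)&(x<col.min())].max() if len(col) else 0
    print(y,"head back",hb.round(1),"block",bb.round(1),bf.round(1),"gap z",z[(x<hb-1)&(x>hb-13)].round(0)[::3],x[(x<hb-1)&(x>hb-13)].round(0)[::3])
d=save("top","top3.png"); W=world(d)
for n,c in dict(b2=(349,195),b3=(418,241)).items():
    w=W[c[1]-25:c[1]+25,c[0]-25:c[0]+25].reshape(-1,3); p=w[(w[:,2]>.08)&(w[:,2]<.1)]
    print(n,cv2.minAreaRect((p[:,:2]*1000).astype(np.float32)),np.percentile(p[:,2],[5,50,95]).round(4))
w=W[175:310,130:260].reshape(-1,3)
```

```text
-20 head back -15.8 block -86.8 -27.7 gap z [129. 129. 119. 129. 115. 125. 121. 116. 121. 119. 118. 116. 118. 115.] [-29. -28. -27. -27. -27. -27. -27. -26. -25. -24. -23. -22. -21. -20.]
-14 head back -16.0 block -87.0 -27.4 gap z [304. 303. 129. 128. 129. 129. 125. 125. 127. 126. 125. 124. 124. 126.
 126. 127. 127. 126. 126. 127. 127.] [-29. -29. -29. -28. -28. -27. -27. -26. -26. -25. -25. -24. -23. -23.
 -22. -21. -20. -20. -19. -18. -17.]Traceback (most recent call last):
  File "<stdin>", line 10, in <module>
AttributeError: 'int' object has no attribute 'round'
```

The head spans −16 to +22.7, so my assumed stand origin is off by 3.3 mm. Corrected, the block's back is at −90.3 mm, against −90 for fully home. Checking the rest.

```bash
python3 - <<'E'
from h import *
d=save("top","top3.png"); W=world(d)
for n,c,l,h in (("b2",(349,195),.08,.1),("b3",(418,241),.08,.1),("meter",(421,190),.025,.06),("bottle",(307,158),.07,.1)):
    r=35 if n=="meter" else 22
    w=W[c[1]-r:c[1]+r,c[0]-r:c[0]+r].reshape(-1,3); p=w[(w[:,2]>l)&(w[:,2]<h)]
    print(n,np.round(np.hstack([np.ravel(x) for x in cv2.minAreaRect((p[:,:2]*1000).astype(np.float32))]),1),np.percentile(p[:,2],[5,50,95]).round(4))
E
python3 chk.py w12.png
```

```text
b2 [ 638.5 -148.6   50.7   60.6   74.1] [0.0841 0.0898 0.0952]
b3 [ 502.9 -330.9   59.6   51.9    9.2] [0.0841 0.0896 0.0942]
meter [ 656.6 -358.5   81.5  160.8   81. ] [0.0288 0.0352 0.0439]
bottle [748.5 -35.3  44.5  44.5  87.3] [0.0786 0.085  0.0899]
20.35 [0.561 0.288 0.204] [ 0.02  0.85 -0.13]
head x [-24.   22.9] y [-23.2  19.8] z 132.3
block x [-86.6 -24.9] y [-25.7  23.2] z 128.6 4458
top tilt deg [-0.3 -2.8]
tail stub x [-111.6  -91.5]
```

View pics/top3.png

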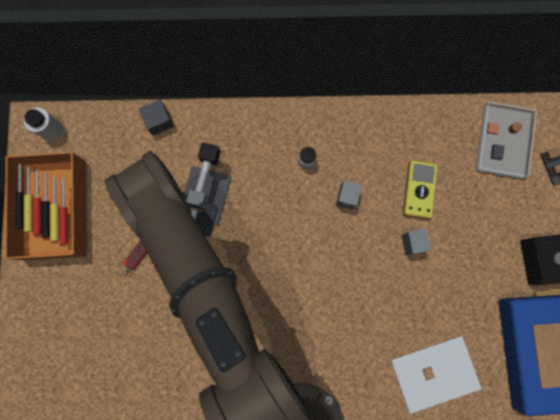

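The top view shows both light blocks upright at (349,195) and (418,241), and the multimeter, bottle and hex keys have not moved. Handing in.

```bash
python3 -c "
from cell import manip
print(manip.job_done())"
```

```text
the job is handed in; nothing more can be done
None
```

The lead block is hanging on the boom's tail, fully home against the collar as far as I can measure, and the job is handed in at about 20 s of the 72 s allowed.

- **Finding the block:** two blocks weighed 3.6 N (about 0.37 kg) each and went back upright where they stood. The third weighed 8.0 N (about 0.81 kg), so it is the lead one.
- **Fitting it:** I slid it onto the tail, keeping it lined up to about 0.3 mm, until it stopped against the collar. I then pressed on to about 10 N, let it down onto the bar and released it.
- **Last checks:**
  - The block's back face measured 90.3 mm behind the column, against 90 mm for fully home. About 25 mm of tail shows behind it, as expected.
  - The light blocks, multimeter and bottle measured within about 2.5 mm of where they started. The hex keys I checked only by eye, and they were partly hidden behind the arm in the last picture.
  - The gripper was open and about 55 mm clear above the block.
- **What disagreed:**
  - My first estimate of the stand's position was off by about 3 mm along the boom. I corrected it from the clamp head's edges before the 90.3 mm figure.
  - The block hangs with a small roll, measured at 1.7° and 2.8° in two pictures. I put that down to the loose fit of the bore and camera noise.

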